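# Switch off the locking supply toggle and unload the tested unit

### The arm

A 6-joint arm with a two-finger parallel gripper is mounted at the origin on the work surface. World frame = base frame: x ahead of the robot, y to its left, z up, the work surface at z = 0. Lengths are in m, angles in degrees, forces in N, time in s.
With the tool pointing down it reaches from about 0.4 to 0.825 m from the base axis. Payload 7 kg.
Tool frame: the origin (TCP) lies at the very end of the fingers, on their centre line; the grasp point (between the pads) lies 19 mm behind it; z points along the fingers, y is the line along which they close (so a half turn about z gives the same grasp; the last joint's range is limited). The gripper opens to 88 mm and grips with 3 to 60 N. Pads are 19 mm wide; open, the fingers measure 130 mm over their backs; the gripper's body (78 mm by 193 mm) begins 47 mm behind the grasp point.
Start: joints at [82.741, 20.546, 0.682, 0, -70.136, -16.507], TCP at [0.272, 0.618, 0.227] pointing down, gripper open.
Joint ranges: [-176.03, 176.03], [-82.01, 121.73], [-58.28, 71.71], [-173.87, 95.51], [-174.79, -0.11], [-173.66, 173.66]. Speed limits (degrees/s): [136.94, 136.94, 172.46, 180, 180, 180].

### API

Orientations are given as [roll, pitch, yaw] about the fixed x, y, z axes, in that order (R = Rz(yaw) Ry(pitch) Rx(roll)).
In Python, from plant import r gives the robot as it stands. The module is installed in compiled form; this text tells all that it offers.
- The arm moves only by the tool jog_arm, never from a script. Its arguments are lists of equal length, an entry for each row: "travel": the shift along the tool's x, y, z each as a share of 50 cm, from -1 to 1, a list of three; "dr": the turn, a rotation vector about the tool's x, y, z each as a share of 360 degrees, from -1 to 1, a list of three; "claw": the opening, from 0 (shut) to 1 (fully open). A call has exactly 10 rows; each row is the pose to reach, as a shift and turn from the pose commanded when the call began, along the tool's axes at that moment, turning the shorter way round; what a row does not reach only later rows make up. A row lasts 1/8 s, in which the tool goes at most 62.5 mm and 10.7 degrees, less where a joint would pass 70% of its speed; a pose out of reach is approached as far as the arm can. A call with a number of a shift or a turn outside -1 to 1 is refused whole. A call with a gripper value outside its range is refused whole. The fingers move at their own pace and stop on an object; "newtons" is the grip in N (left out, the last holds). Time passes only in rows, so rows that repeat a pose let the fingers close, or fill a call up. It gives the time, the measured TCP pose, the force, the opening and the grip force at its end, in the units of the state.
- r.get_state(): the state, without advancing time (a new reading comes with each control period).
- r.capture(name): name is "side" or "top" or "wrist"; returns a dict with "pixels" (420x560x3 uint8, red, green, blue), "range_z" (420x560 float32, m along the optical axis (not along the pixel's ray), 0 where there is no reading), "fx", "fy", "cx", "cy" (pixels), "position" and "attitude" of the camera in the world; the wrist camera has in their place "hand_eye" (4x4, takes a point from camera to tool coordinates, whose origin is the TCP and whose axes are the flange's). Camera axes: x right, y up, looking along -z (the intrinsics and any distortion apply to the point x, -y, -z); pixel columns grow to the right and rows downward; lengths in m; the calibration is good to about 2 mm. A picture is of the moment at which its call begins: read the wrist's pose just before it.
- r.close_job(): hands the job in; it is judged then, once.
Trained networks look in the newest picture that a camera, given by its name, has taken for a name from the list of things; names that differ only in an ending like _2 or _b are one class to them, and where a whole thing is asked for, a point or a joint stands for the part that bears it (a point fixed in the world has none). Each returns a list of dicts, best first, with "conf" (0 to 1); they miss things now and then, are a little off and sometimes report something else, mostly with a low value. They report only what shows in the picture. A call takes as long as a camera call. They do not tell look-alikes from the thing itself.
- r.boxes_of(name, camera): "extent" ([left, top, right, bottom] in pixels, round what is visible of it).
- r.regions_of(name, camera): "pixels" (420x560 bool, what is visible of it) and "extent" ([left, top, right, bottom] in pixels, round what is visible of it).
- r.tip_of(name, camera): "at" ([column, row] in pixels: a listed point, or the origin of a listed thing).
The state is a dict: "time_s": time; "joints": joint angles; "qd": joint speeds; "joint_torque": joint torques, N m; "tcp_pos": TCP position; "eef_rot": TCP orientation; "contact_force": force on the tool from outside, world axes, zero at the start; "moment": the same for the moment, N m; "gripper_width": finger opening in m; "gripper_force": force on a finger pad.
Only numpy, scipy, OpenCV 4.12 (cv2) and the standard library are available. Lean on these libraries where they do the work, as an engineer would, in place of code of your own. Each camera call takes 0.05 s, during which the arm holds its last target. There are 200 camera calls.

### The job

The unit in the test fixture has passed: first switch its supply off at the large locking bat toggle on the sloping console, pulling the bat out to free it and bringing it over to the panel's front (low) edge so that it drops back into its lock. Only when it is off, lift the unit out of the nest and lay it flat, lid up, in the tray beside the unit that is already there. Do not shift the unit already there, nor the screwdriver, the pot and the flat tin that lie in front.

Things in the scene. Friction and masses are not known exactly. Their poses are not given: they have to be found in the camera images.
- console: grey steel supply console fixed on the bench, sloping panel on top; 200 mm wide (y), 180 mm deep (x), 45 mm high at its front edge (-x), 110 mm at its rear edge (+x). Origin: centre of its underside. Besides the large toggle the panel has knobs, binding posts and two tiny plain toggles, none over 25 mm above the panel. The large bat reaches 170 mm above the bench.
- toggle_pivot (a point): point on the hinge axis of the large locking bat toggle, 10 mm below the panel's face. Axes: x up the panel's slope (to the rear edge), y along the panel's width (the hinge axis), z square out of the panel (19.9 degrees from vertical, leaning to the front edge). Two steel gate posts, 23 mm above the panel, block a cross pin on the bat's foot: locked, the bat cannot be pushed over.
- bat_tip (a point): rounded end of the aluminium bat (the toggle's lever), 95 mm from the pivot when locked; point z points out along the bat. Round, club shaped: 10 mm thick at 40 mm from the pivot, 16 mm at 74, 17.6 mm at 84. It pulls out along its length up to 10 mm against a spring (4 N at first, 10 N at the stop); from 7 mm out it is free to swing; let go at either side, it springs back in and locks.
- toggle (a joint): angle of the bat, rad: 0 = on (leans 0.29 rad from toggle_pivot's z towards the panel's rear, high edge), 0.29 = square to the panel, 0.58 = off (leans 0.29 rad towards the front, low edge). A spring (0.5 N m per rad) drives it from the middle to the nearer side. Locked, it has about 0.06 rad of play.
- fixture: aluminium test fixture, fixed on the bench, base 190 x 125 mm (x, y), with a black nest. Nest floor 26 mm above the bench; four corner guides and an end stop rise 12 mm above the nest floor, about 2 mm clear of the unit; a contact block at the +x end, 54 mm above the bench. Origin: on the bench under the nest's centre.
- unit: the unit on test, in the nest: a plain aluminium box with a screwed lid, 110 x 52 x 38 mm (x, y, z), 0.25 to 0.5 kg, with a round connector 18 mm thick sticking out 13 mm at its +x end. Origin: centre of its underside; z up.
- tray: shallow black tray, fixed on the bench, 190 x 200 mm (x, y), wall 4 mm thick and 20 mm high, inner floor 4 mm above the bench. Origin: centre of its underside. The half on its -y side is free.
- passed_unit: another unit of the same make and size, already lying in the +y half of the tray. Origin: centre of its underside.
- screwdriver: screwdriver with red handle lying on the bench, 150 mm; origin under its middle.
- tip_pot: white pot on the bench in front, 64 mm across, 75 mm high; origin underside centre.
- tip_tin: flat round tin, 60 mm across, 23 mm high, steel, on the bench in front; origin underside centre.
There are look-alikes about, which are no part of the job. What is shaped like the unit but orange or red is not meant.

How it is judged:
By the outcome, as a careful person would: the job done as asked, in the order asked, and still so for the second after the job is handed in, with the robot touching nothing.
It also fails if it takes over 61 s, if anything falls off the work surface, if the arm or the gripper's body presses on something with over 40 N, if the wrist force passes 120 N, or if a joint passes its speed limit or range.

## Working session

There is one attempt and no reset: what is moved stays moved. The work goes in short steps, Python scripts to look and compute and a tool call to move; the robot and the scene stay as the last step left them, time stands still between calls to the robot, and variables do not carry over. Pictures are saved under pics/ and viewed, at most 10 in all, crops included, and the job is handed in when it is done.

Besides the shell and the picture viewer there is one more tool, called by a JSON object that holds its "op" and its "data". jog_arm: Moves the arm, as the interface text tells. Its arguments: {"type":"object","properties":{"travel":{"type":"array"},"dr":{"type":"array"},"claw":{"type":"array"},"newtons":{"type":"number"}},"required":["travel","dr","claw"]}

```bash
mkdir -p pics; cat > h.py <<'E'
import numpy as np, cv2
from scipy.spatial.transform import Rotation as R
from plant import r
def pose(s): 
    return R.from_euler('xyz',s['eef_rot'],degrees=True).as_matrix(), np.array(s['tcp_pos'])
def cam(name):
    s=r.get_state(); c=r.capture(name)
    if 'hand_eye' in c:
        Rt,p=pose(s); H=np.array(c['hand_eye']); T=np.eye(4); T[:3,:3]=Rt; T[:3,3]=p; T=T@H
        c['Rw'],c['pw']=T[:3,:3],T[:3,3]
    else:
        a=np.array(c['attitude']); 
        c['Rw']=a if a.shape==(3,3) else R.from_euler('xyz',a,degrees=True).as_matrix()
        c['pw']=np.array(c['position'])
    return c
def cloud(c):
    z=c['range_z']; v,u=np.mgrid[:z.shape[0],:z.shape[1]]
    P=np.stack([(u-c['cx'])/c['fx']*z,-(v-c['cy'])/c['fy']*z,-z],-1)
    W=P@c['Rw'].T+c['pw']; W[z<=0]=np.nan
    return W
def save(c,n): cv2.imwrite('pics/'+n,cv2.cvtColor(c['pixels'],cv2.COLOR_RGB2BGR))
E
python3 - <<'E'
from h import *
print(r.get_state())
for n in ['side','top','wrist']:
    c=cam(n); save(c,n+'0.png'); W=cloud(c)
    print(n,[k for k in c],c['fx'],c['cx'],c['pw'],c.get('attitude'))
    if n=='wrist': print(c['hand_eye'])
    for t in ['console','toggle_pivot','bat_tip','fixture','unit','tray','screwdriver','tip_pot','tip_tin']:
        for d in r.tip_of(t,n)[:3]:
            u,v=[int(round(x)) for x in d['at']]
            print(' ',t,round(d['conf'],2),u,v,np.round(W[v,u],3) if 0<=u<560 and 0<=v<420 else '')
E
cd pics; python3 -c "
import cv2,numpy as np
a=[cv2.imread(n+'0.png') for n in ('side','top')]
"
```

```text
{'time_s': 0.0, 'joints': array([ 8.27389407e+01,  2.05904155e+01,  6.34603864e-01, -2.15326008e-02,
       -7.01374671e+01, -1.65064785e+01]), 'qd': array([-0.00764183, -0.00244773,  0.05211318,  0.05006342, -0.05630542,
        0.01975314]), 'joint_torque': array([ 4.60474203e-04, -5.82712519e+01,  2.93043101e+01,  6.99726105e+00,
        6.83893843e-03, -1.48835288e-04]), 'tcp_pos': array([0.27186567, 0.6172864 , 0.22563608]), 'eef_rot': array([ 1.79904814e+02, -7.09746354e-03, -2.37748644e+01]), 'contact_force': array([ 0.44611044,  0.2394279 , -0.18894899]), 'moment': array([ 0.01157204,  0.01205583, -0.00561565]), 'gripper_force': 0.0, 'gripper_width': 0.08773373204121292}
side ['pixels', 'range_z', 'fx', 'fy', 'cx', 'cy', 'position', 'attitude', 'Rw', 'pw'] 412.5403163583483 283.18150521726017 [-0.00423683 -0.73911052  0.6272342 ] [ 60.75156829   0.64944561 -32.04091066]
  console 0.75 248 212 [0.459 0.205 0.055]
  toggle_pivot 0.96 245 190 [0.496 0.293 0.08 ]
  toggle_pivot 0.21 326 238 [ 0.575 -0.014  0.042]
  bat_tip 0.4 239 167 [0.485 0.3   0.156]
  fixture 0.68 327 244 [ 
[... 690 characters left out ...]
582 0.013 0.063]
  unit 0.79 286 169 [0.6   0.013 0.063]
  unit 0.63 223 289 [0.271 0.185 0.038]
  tray 0.74 339 243 [ 0.398 -0.137  0.004]
  tray 0.72 400 209 [ 0.496 -0.315  0.007]
  screwdriver 0.83 292 233 [ 0.426 -0.003  0.013]
  tip_pot 0.91 337 243 [ 0.398 -0.131  0.004]
wrist ['pixels', 'range_z', 'fx', 'fy', 'cx', 'cy', 'hand_eye', 'Rw', 'pw'] 309.9796778400744 278.34348702842533 [0.34894718 0.58460124 0.38448671] None
[[-1.05983412e-03  9.51343748e-01  3.08129761e-01  8.37212636e-02]
 [ 9.99999172e-01  7.83448218e-04  1.02068907e-03 -6.78726671e-04]
 [ 7.29622454e-04  3.08130587e-01 -9.51343791e-01 -1.57912888e-01]
 [ 0.00000000e+00  0.00000000e+00  0.00000000e+00  1.00000000e+00]]
```

View pics/side0.png

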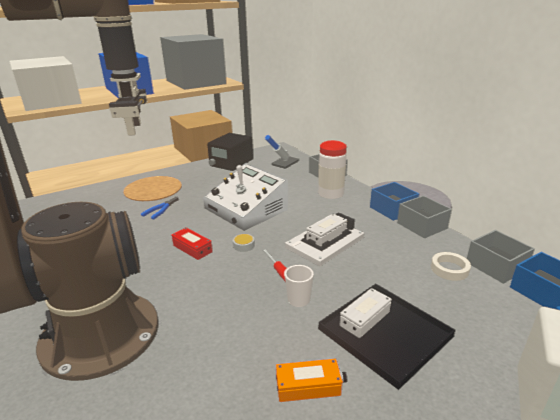

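View pics/top0.png

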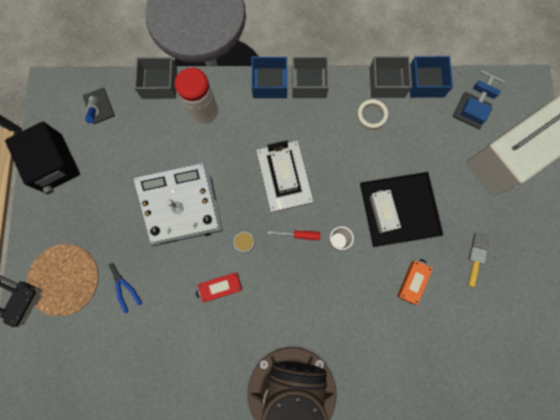

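The pictures show these things:

| Thing | side view | top view |
|---|---|---|
| Console | (245,195) | (177,203) |
| Bat | (240,175) | (174,205) |
| Aluminium unit in the fixture | (325,233) | (285,172) |
| Tray | (387,330) | (400,208) |
| Passed unit | (365,310) | (385,211) |

The red box at top (219,287) and the orange box at (416,282) are look-alikes. The unit meant is the bare aluminium one in the black nest.

```bash
python3 - <<'E'
from h import *
c=cam('top'); W=cloud(c)
print('Z bench', np.nanmedian(W[240:260,440:460,2]))
def rect(box,zlo,zhi,name):
    u0,v0,u1,v1=box; P=W[v0:v1,u0:u1].reshape(-1,3); P=P[(P[:,2]>zlo)&(P[:,2]<zhi)]
    (cx,cy),(w,h),a=cv2.minAreaRect((P[:,:2]*1000).astype(np.float32))
    print(name,len(P),np.round(P.mean(0),4),'rect',round(cx,1),round(cy,1),round(w,1),round(h,1),round(a,1),'zmed',np.median(P[:,2]))
rect((255,135,320,215),.055,.075,'unit top')
rect((355,165,450,250),.036,.05,'passed top')
rect((355,165,450,250),.0145,.03,'tray rim')
rect((250,135,320,215),.008,.03,'fixture')
rect((125,155,225,250),.035,.125,'console')
rect((125,155,225,250),.142,.19,'bat tip')
rect((260,220,328,245),.006,.04,'screwdriver')
rect((325,222,358,255),.05,.09,'pot')
rect((230,230,257,253),.012,.04,'tin')
P=W[170:235,140:210].reshape(-1,3);P=P[(P[:,2]>.05)&(P[:,2]<.11)]
for i in range(4):
    A=np.c_[P[:,:2],np.ones(len(P))];x=np.linalg.lstsq(A,P[:,2],rcond=None)[0];e=P[:,2]-A@x;P=P[abs(e)<.006]
print('plane',x, 'slope',np.degrees(np.arctan(np.hypot(*x[:2]))),'az',np.degrees(np.arctan2(x[1],x[0])))
c2=cam('side');W2=cloud(c2);q=W2[150:200,220:260].reshape(-1,3);q=q[q[:,2]>.13];q=q[(q[:,0]<.55)&(q[:,1]<.36)];print('side bat',len(q),q.min(0),q.max(0),q.mean(0))
E
```

```text
Z bench -0.0005630165886372218
unit top 731 [0.5985 0.0185 0.0637] rect 612.9 19.5 140.7 57.4 13.9 zmed 0.06390763568868363
passed top 721 [ 0.4841 -0.2663  0.0416] rect 485.1 -266.8 109.7 54.0 13.1 zmed 0.04164904610402509
tray rim 533 [ 0.4938 -0.307   0.0196] rect 495.5 -316.4 190.8 201.7 9.0 zmed 0.01913207357701574
fixture 1762 [0.5779 0.0151 0.0222] rect 592.7 16.8 190.6 125.1 13.0 zmed 0.022156743024554393
console 5355 [0.5004 0.3085 0.0797] rect 497.5 310.2 186.5 201.6 11.7 zmed 0.08046806348483249
bat tip 40 [0.4843 0.306  0.1552] rect 484.8 306.7 14.4 15.0 87.1 zmed 0.15670086272573713
screwdriver 287 [ 0.42   -0.0319  0.0211] rect 423.6 -9.0 147.6 24.8 84.5 zmed 0.021831409223784126
pot 176 [ 0.4077 -0.1391  0.0689] rect 403.8 -134.5 61.6 60.2 88.5 zmed 0.07243742233623185
tin 352 [0.3998 0.1314 0.0226] rect 400.4 131.6 57.0 56.6 0.2 zmed 0.02252091771706277
plane [ 0.35538245  0.07694224 -0.12206134] slope 19.982089843688012 az 12.21630026108582
side bat 52 [0.47943422 0.29410048 0.1301583 ] [0.49766073 0.31226689 0.15959571] [0.48704115 0.30173588 0.14570896]
```

```bash
cat >> h.py <<'E'
import json,os
def cmd(): 
    d=json.load(open('cmd.json')); return R.from_quat(d['q']),np.array(d['p'])
def setc(q,p): json.dump({'q':list(q.as_quat()),'p':list(p)},open('cmd.json','w'))
def done(t,d):   # record commanded pose after a call whose last row was t,d
    q,p=cmd(); setc(q*R.from_rotvec(np.radians(np.array(d)*360)),p+q.apply(np.array(t)*.5))
def want(p1,q1):
    q,p=cmd(); print('travel',np.round(q.inv().apply(np.array(p1)-p)/.5,4).tolist(),'dr',np.round(np.degrees((q.inv()*q1).as_rotvec())/360,4).tolist())
def tool(yaw,tilt=0):  # tool down, x along yaw; fingers' top leaned towards -x by tilt deg
    return R.from_euler('z',yaw,degrees=True)*R.from_euler('y',-tilt,degrees=True)*R.from_euler('x',180,degrees=True)
E
python3 - <<'E'
from h import *
setc(R.from_euler('xyz',[180,0,-23.766],degrees=True),[.272,.618,.227])
q=tool(12,3.3); print(q.as_matrix())
want([.478,.305,.25],q)
E
```

```text
[[ 9.76525653e-01  2.07911691e-01  5.63061149e-02]
 [ 2.07566935e-01 -9.78147601e-01  1.19682342e-02]
 [ 5.75640270e-02  1.22298005e-16 -9.98341817e-01]]
travel [0.6293, 0.4069, -0.046] dr [0.0029, 0.0089, -0.0993]
```

{"op": "jog_arm", "data": {"travel": [[0.08, 0.05, -0.006], [0.16, 0.1, -0.012], [0.24, 0.155, -0.018], [0.32, 0.21, -0.024], [0.4, 0.26, -0.03], [0.48, 0.31, -0.036], [0.56, 0.36, -0.042], [0.61, 0.395, -0.046], [0.63, 0.407, -0.046], [0.63, 0.407, -0.046]], "dr": [[0, 0.001, -0.012], [0.0005, 0.002, -0.025], [0.001, 0.003, -0.037], [0.0015, 0.004, -0.05], [0.002, 0.005, -0.062], [0.002, 0.006, -0.075], [0.002, 0.007, -0.087], [0.003, 0.008, -0.095], [0.003, 0.009, -0.099], [0.003, 0.009, -0.099]], "claw": [0.6, 0.6, 0.6, 0.6, 0.6, 0.6, 0.6, 0.6, 0.6, 0.6]}}

```text
time_s: 2.85
tcp_pos: [0.4786, 0.3038, 0.2498]
eef_rot: [-180.0, -3.4, 11.8]
contact_force: [-0.2, 0.1, 0.7]
gripper_width: 0.0522
gripper_force: 0.0
```

```bash
python3 - <<'E'
from h import *
done([0.63,0.407,-0.046],[0.003,0.009,-0.099])
s=r.get_state(); print(s['time_s'],s['tcp_pos'],s['eef_rot'],s['contact_force'],s['joints'],s['gripper_width'],cmd()[1])
c=cam('wrist'); save(c,'w1.png'); W=cloud(c)
for t in ['toggle_pivot','bat_tip']:
    for d in r.tip_of(t,'wrist')[:2]:
        u,v=[int(round(x)) for x in d['at']]; print(t,d['conf'],u,v,W[v,u])
P=W.reshape(-1,3);n=np.linalg.norm(P[:,:2]-[.4845,.3065],axis=1);
Q=P[(n<.03)&(P[:,2]>.11)&(P[:,2]<.18)]
for a in np.arange(.11,.18,.01):
    k=Q[(Q[:,2]>=a)&(Q[:,2]<a+.01)]
    if len(k): print(round(a,2),len(k),np.round(k.min(0),4),np.round(k.max(0),4),np.round(k.mean(0),4))
E
```

```text
2.85 [0.47860273 0.30380189 0.24976506] [-179.95212021   -3.37262182   11.78929864] [-0.23066238  0.10635966  0.72421373] [ 53.74273484   7.55718991 -14.69942833   2.4433964  -65.22174194
  47.07262904] 0.0521963037198887 [0.47827671 0.30481129 0.25      ]
toggle_pivot 0.7 273 182 [0.49562695 0.31426505 0.08854262]
bat_tip 0.72 275 204 [0.48976587 0.31001797 0.15885639]
bat_tip 0.34 381 262 [0.5189115  0.28077713 0.3246118 ]
0.11 15 [0.4927 0.3056 0.1106] [0.4959 0.3142 0.1199] [0.4948 0.3107 0.1154]
0.12 20 [0.4917 0.3046 0.1204] [0.4962 0.3156 0.1299] [0.4948 0.3104 0.125 ]
0.13 27 [0.4914 0.3038 0.1301] [0.4963 0.3162 0.1399] [0.4951 0.31   0.1352]
0.14 47 [0.4888 0.3015 0.1412] [0.4965 0.3172 0.1499] [0.4943 0.3101 0.1465]
0.15 283 [0.4801 0.301  0.1501] [0.4961 0.3169 0.1598] [0.489  0.3091 0.156 ]
```

View pics/w1.png

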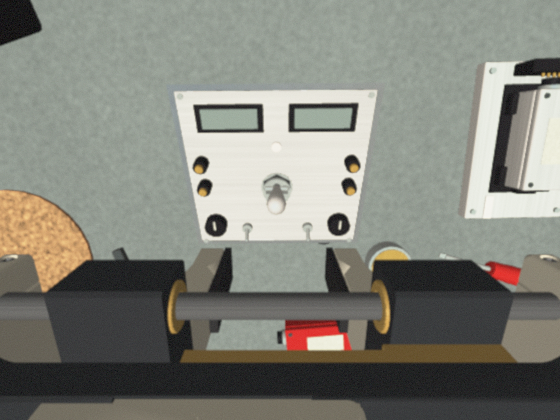

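The bat is at (276,203), its foot at (276,183), and the fingers straddle it. The two tiny toggles are at (247,230) and (307,230). I'm going down over the bat.

```bash
cat >> h.py <<'E'
PIV=np.array([.4933,.310,.065])
def bat(tilt,d,yaw=12): q=tool(yaw,tilt); return PIV-q.apply([0,0,1])*d+[0,.0008,0],q
E
python3 - <<'E'
from h import *
for d in (.12,.085,.05): want(*bat(3.3,d))
E
```

```text
travel [0.0104, -0.0054, 0.1312] dr [-0.0001, -0.0002, -0.0003]
travel [0.0103, -0.0054, 0.2012] dr [-0.0001, -0.0002, -0.0003]
travel [0.0102, -0.0054, 0.2712] dr [-0.0001, -0.0002, -0.0003]
```

{"op": "jog_arm", "data": {"travel": [[0.01, -0.0054, 0.03], [0.01, -0.0054, 0.08], [0.01, -0.0054, 0.13], [0.01, -0.0054, 0.17], [0.01, -0.0054, 0.21], [0.01, -0.0054, 0.25], [0.01, -0.0054, 0.271], [0.01, -0.0054, 0.271], [0.01, -0.0054, 0.271], [0.01, -0.0054, 0.271]], "dr": [[0, 0, 0], [0, 0, 0], [0, 0, 0], [0, 0, 0], [0, 0, 0], [0, 0, 0], [0, 0, 0], [0, 0, 0], [0, 0, 0], [0, 0, 0]], "claw": [0.6, 0.6, 0.6, 0.6, 0.6, 0.6, 0.6, 0.6, 0.6, 0.3], "newtons": 8}}

```text
time_s: 4.25
tcp_pos: [0.4907, 0.3103, 0.1154]
eef_rot: [-179.9, -3.4, 11.9]
contact_force: [-0.4, 1.1, 0.3]
gripper_width: 0.047
gripper_force: 0.0
```

{"op": "jog_arm", "data": {"travel": [[0, 0, 0], [0, 0, 0], [0, 0, 0], [0, 0, 0], [0, 0, 0], [0, 0, 0], [0, 0, 0], [0, 0, 0], [0, 0, 0], [0, 0, 0]], "dr": [[0, 0, 0], [0, 0, 0], [0, 0, 0], [0, 0, 0], [0, 0, 0], [0, 0, 0], [0, 0, 0], [0, 0, 0], [0, 0, 0], [0, 0, 0]], "claw": [0, 0, 0, 0, 0, 0, 0, 0, 0, 0], "newtons": 8}}

```text
time_s: 5.5
tcp_pos: [0.4905, 0.3099, 0.1147]
eef_rot: [-180.0, -3.4, 11.9]
contact_force: [0.5, -5.0, 5.2]
gripper_width: 0.0164
gripper_force: 8.0
```

```bash
python3 - <<'E'
from h import *
done([0.01,-0.0054,0.271],[0,0,0])
s=r.get_state(); print(s['time_s'],s['tcp_pos'],s['eef_rot'],s['contact_force'],s['moment'],s['gripper_width'],s['gripper_force'],cmd()[1])
for a in [(3.3,.051),(3.3,.059),(5,.059),(12,.059),(20,.059),(28,.059),(34,.059),(36.5,.059)]: want(*bat(*a))
E
```

```text
5.5 [0.49045151 0.30987446 0.11470593] [-179.96978149   -3.36540529   11.88673922] [ 0.52858491 -4.99299925  5.24807852] [-1.7880905  -0.15634015  0.0092535 ] 0.016381060445026276 8.000186481513083 [0.49035961 0.31019954 0.11502774]
travel [0.0002, 0.0, -0.0018] dr [-0.0001, -0.0002, -0.0003]
travel [0.0003, 0.0, -0.0178] dr [-0.0001, -0.0002, -0.0003]
travel [-0.0032, 0.0, -0.0177] dr [-0.0001, 0.0046, -0.0003]
travel [-0.0176, 0.0001, -0.0164] dr [-0.0001, 0.024, -0.0003]
travel [-0.0337, 0.0001, -0.0128] dr [-0.0, 0.0462, -0.0003]
travel [-0.0491, 0.0001, -0.007] dr [-0.0, 0.0684, -0.0003]
travel [-0.06, 0.0002, -0.0013] dr [0.0, 0.0851, -0.0003]
travel [-0.0644, 0.0002, 0.0014] dr [0.0, 0.0921, -0.0003]
```

{"op": "jog_arm", "data": {"travel": [[0, 0.001, 0], [0, 0.002, 0], [0, 0.002, 0], [0, 0.002, 0], [0, 0.002, 0], [0, 0.002, 0], [0, 0.002, -0.002], [0, 0.002, -0.004], [0, 0.002, -0.006], [0, 0.002, -0.006]], "dr": [[0, 0, 0], [0, 0, 0], [0, 0, 0], [0, 0, 0], [0, 0, 0], [0, 0, 0], [0, 0, 0], [0, 0, 0], [0, 0, 0], [0, 0, 0]], "claw": [0, 0, 0, 0, 0, 0, 0, 0, 0, 0], "newtons": 40}}

```text
time_s: 6.75
tcp_pos: [0.4901, 0.3088, 0.1171]
eef_rot: [-180.0, -3.3, 11.9]
contact_force: [1.3, -1.0, -6.0]
gripper_width: 0.0156
gripper_force: 40.0
```

```bash
python3 - <<'E'
from h import *
done([0,.002,-.006],[0,0,0])
s=r.get_state(); print(s['time_s'],s['tcp_pos'],s['eef_rot'],s['contact_force'],s['moment'],s['gripper_width'],s['gripper_force'],cmd()[1])
c=cam('side');z=c['pixels'][140:230,190:300];
b=cam('wrist')['pixels'][100:300,150:420]
z=cv2.resize(z,(440,360),interpolation=3); b=cv2.resize(b,(360,267)); im=np.zeros((360,800,3),np.uint8); im[:,:440]=z; im[:267,440:]=b
cv2.imwrite('pics/g1.png',im[:,:,::-1])
E
```

```text
6.75 [0.4901049  0.30877516 0.11709523] [-179.98108997   -3.31266572   11.87647704] [ 1.32413316 -0.99704319 -6.00703026] [-0.23347492 -0.24418297  0.01558701] 0.015578993020960694 39.999018396483734 [0.49039387 0.30918293 0.11802196]
```

View pics/g1.png

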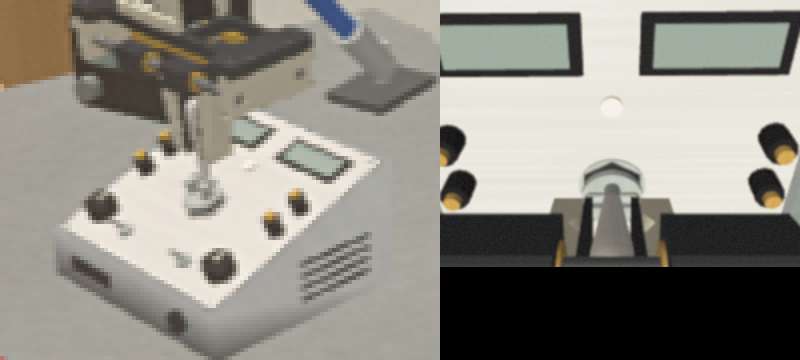

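The fingers hold the bat squarely, above the posts. The pull matches the spring so far (about 2 mm out, 6 N), so I'm pulling it further.

{"op": "jog_arm", "data": {"travel": [[0, 0, -0.003], [0, 0, -0.006], [0, 0, -0.009], [0, 0, -0.012], [0, 0, -0.013], [0, 0, -0.013], [0, 0, -0.013], [0, 0, -0.013], [0, 0, -0.013], [0, 0, -0.013]], "dr": [[0, 0, 0], [0, 0, 0], [0, 0, 0], [0, 0, 0], [0, 0, 0], [0, 0, 0], [0, 0, 0], [0, 0, 0], [0, 0, 0], [0, 0, 0]], "claw": [0, 0, 0, 0, 0, 0, 0, 0, 0, 0]}}

```text
time_s: 8.1
tcp_pos: [0.49, 0.3087, 0.124]
eef_rot: [-180.0, -3.4, 11.9]
contact_force: [1.2, -0.4, -10.5]
gripper_width: 0.0155
gripper_force: 40.0
```

```bash
python3 - <<'E'
from h import *
done([0,0,-.013],[0,0,0])
s=r.get_state(); print(s['time_s'],s['tcp_pos'],s['eef_rot'],s['contact_force'],s['moment'],s['gripper_width'],s['gripper_force'],cmd()[1])
q,p=cmd(); d=np.linalg.norm(p-PIV); print(d, bat(3.3,d)[0]-p)
y=p-bat(3.3,d)[0]
for a in (3.3,5.5,10,15,20,25,30,34,36.5,38): P,Q=bat(a,d); want(P+y,Q)
E
```

```text
8.1 [0.49000145 0.30873211 0.1239962 ] [-179.97291733   -3.35046456   11.88279029] [  1.15414344  -0.3617783  -10.52085615] [-0.33707368  0.05930507  0.06356925] 0.015472855550442957 39.99851168948226 [0.49002189 0.3091005  0.12451078]
0.059607788202520794 [-7.81680851e-05  9.86095760e-04 -1.83536901e-06]
travel [0.0, 0.0, 0.0] dr [-0.0001, -0.0002, -0.0003]
travel [-0.0046, 0.0, 0.0001] dr [-0.0001, 0.0059, -0.0003]
travel [-0.0139, 0.0, 0.0008] dr [-0.0001, 0.0184, -0.0003]
travel [-0.0242, 0.0001, 0.0025] dr [-0.0, 0.0323, -0.0003]
travel [-0.0343, 0.0001, 0.005] dr [-0.0, 0.0462, -0.0003]
travel [-0.0441, 0.0001, 0.0084] dr [-0.0, 0.0601, -0.0003]
travel [-0.0536, 0.0001, 0.0127] dr [-0.0, 0.074, -0.0003]
travel [-0.0609, 0.0001, 0.0166] dr [0.0, 0.0851, -0.0003]
travel [-0.0653, 0.0001, 0.0194] dr [0.0, 0.0921, -0.0003]
travel [-0.0679, 0.0001, 0.0211] dr [0.0, 0.0962, -0.0003]
```

{"op": "jog_arm", "data": {"travel": [[-0.0046, 0, 0.0001], [-0.009, 0, 0.0004], [-0.0139, 0, 0.0008], [-0.019, 0, 0.0015], [-0.0242, 0, 0.0025], [-0.029, 0, 0.0037], [-0.0343, 0, 0.005], [-0.0343, 0, 0.005], [-0.0343, 0, 0.005], [-0.0343, 0, 0.005]], "dr": [[0, 0.0059, 0], [0, 0.012, 0], [0, 0.0184, 0], [0, 0.025, 0], [0, 0.0323, 0], [0, 0.039, 0], [0, 0.0462, 0], [0, 0.0462, 0], [0, 0.0462, 0], [0, 0.0462, 0]], "claw": [0, 0, 0, 0, 0, 0, 0, 0, 0, 0]}}

```text
time_s: 9.35
tcp_pos: [0.474, 0.3056, 0.1209]
eef_rot: [-180.0, -20.0, 11.8]
contact_force: [3.7, -1.1, -9.0]
gripper_width: 0.0155
gripper_force: 40.0
```

```bash
python3 - <<'E'
from h import *
q0,p0=cmd()
done([-0.0343,0,.005],[0,.0462,0])
s=r.get_state(); print(s['time_s'],s['tcp_pos'],s['eef_rot'],s['contact_force'],s['moment'],s['gripper_width'],s['gripper_force'],cmd()[1])
Rt,_=pose(s); print('tool force',Rt.T@s['contact_force'])
d=.0596; y=p0-bat(3.3,d)[0]
for a in (20,25,30,34,36.5,38,39): P,Q=bat(a,d); want(P+y,Q)
E
```

```text
9.35 [0.47403632 0.30562447 0.12093289] [-179.95109907  -19.98965971   11.82274458] [ 3.72246674 -1.08721018 -9.01478893] [-1.18784934  1.01455635 -0.2711909 ] 0.015542699966277 39.998458291520365 [0.47341135 0.30560677 0.12100985]
tool force [0.13295049 1.83505023 9.63950823]
travel [0.0, 0.0001, 0.0] dr [0.0, 0.0, -0.0003]
travel [-0.0103, 0.0001, 0.0005] dr [0.0, 0.0139, -0.0003]
travel [-0.0207, 0.0001, 0.0018] dr [0.0, 0.0278, -0.0003]
travel [-0.0288, 0.0001, 0.0035] dr [0.0001, 0.0389, -0.0003]
travel [-0.0338, 0.0001, 0.0049] dr [0.0001, 0.0459, -0.0003]
travel [-0.0368, 0.0001, 0.0058] dr [0.0001, 0.05, -0.0003]
travel [-0.0388, 0.0002, 0.0065] dr [0.0001, 0.0528, -0.0003]
```

{"op": "jog_arm", "data": {"travel": [[-0.005, 0, 0.0002], [-0.0103, 0, 0.0005], [-0.0155, 0, 0.001], [-0.0207, 0, 0.0018], [-0.0248, 0, 0.0026], [-0.0288, 0, 0.0035], [-0.0338, 0, 0.0049], [-0.0345, 0, 0.005], [-0.0345, 0, 0.005], [-0.0345, 0, 0.005]], "dr": [[0, 0.007, 0], [0, 0.0139, 0], [0, 0.021, 0], [0, 0.0278, 0], [0, 0.0335, 0], [0, 0.0389, 0], [0, 0.0459, 0], [0, 0.047, 0], [0, 0.047, 0], [0, 0.047, 0]], "claw": [0, 0, 0, 0, 0, 0, 0, 0, 0, 0]}}

```text
time_s: 10.6
tcp_pos: [0.5027, 0.3513, 0.1549]
eef_rot: [178.3, -33.8, 11.9]
contact_force: [-0.6, 0.4, 0.7]
gripper_width: 0.0005
gripper_force: 0.0
```

```bash
python3 - <<'E'
from h import *
done([-0.0345,0,.005],[0,.047,0])
s=r.get_state(); print(s['time_s'],s['tcp_pos'],s['eef_rot'],s['joints'],cmd()[1])
Rt,_=pose(s); print('tool force',Rt.T@s['contact_force'],'in tool, insertion dir',(-Rt[:,2]))
E
```

```text
10.6 [0.50273033 0.35129122 0.15492661] [178.30857048 -33.83022115  11.89264888] [ 44.86150946   5.28318063 -58.11395954  95.45141971 -19.21325618
 -34.35508042] [0.45838374 0.30244921 0.11276285]
tool force [-0.0487324  -0.53251589 -0.83228171] in tool, insertion dir [-0.55062919 -0.0857978   0.83032899]
```

```bash
python3 - <<'E'
from h import *
c=cam('side');W=cloud(c)
for n in ('bat_tip','toggle_pivot'):
  for d in r.tip_of(n,'side')[:2]:
    u,v=[int(round(x)) for x in d['at']];print(n,d,W[v,u])
z=c['pixels'][120:230,180:300]; z=cv2.resize(z,(480,440),interpolation=3)
t=cam('top')['pixels'][150:260,120:240];t=cv2.resize(t,(320,293),interpolation=3); im=np.zeros((440,800,3),np.uint8); im[:,:480]=z; im[:293,480:]=t
cv2.imwrite('pics/s2.png',im[:,:,::-1])
s=r.get_state();print(s['joints'],s['contact_force'])
E
```

```text
bat_tip {'at': [238.2, 164.4], 'conf': 0.66} [0.63456199 0.62520469 0.02122838]
toggle_pivot {'at': [244.8, 190.5], 'conf': 0.68} [0.49715288 0.29444811 0.07879617]
toggle_pivot {'at': [278.7, 266.4], 'conf': 0.43} [ 0.41852323 -0.03135388  0.02366561]
[ 44.88503942   5.28998843 -58.1957946   95.45324946 -19.21356209
 -34.40573166] [-0.12563911  0.25247892  0.56421922]
```

View pics/s2.png

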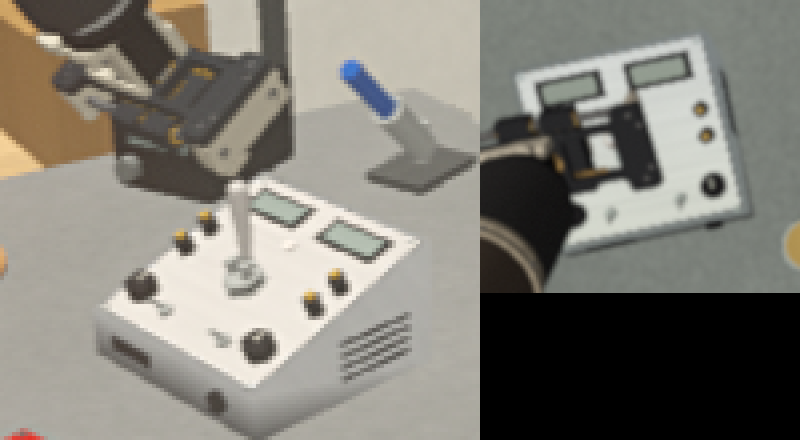

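The bat went back to "on". The arm ran into its j3/j4 limits at the large tilt, so the tool came off the bat, which is still unmoved and locked. I'll recover and try again, this time keeping the tool tilt small and letting the bat roll between the pads.

```bash
python3 - <<'E'
from h import *
s=r.get_state(); Rt,p=pose(s); setc(R.from_matrix(Rt),p)
want([.478,.35,.26],tool(12,15)); want([.478,.33,.26],tool(12,3.3))
E
```

```text
travel [0.0785, -0.0021, -0.2025] dr [0.0049, -0.0521, -0.0011]
travel [0.0716, 0.0371, -0.2059] dr [0.0048, -0.0846, -0.0016]
```

{"op": "jog_arm", "data": {"travel": [[0.015, 0, -0.04], [0.03, 0, -0.08], [0.045, 0, -0.12], [0.06, 0, -0.16], [0.075, 0, -0.2], [0.075, 0, -0.2], [0.072, 0.02, -0.206], [0.072, 0.037, -0.206], [0.072, 0.037, -0.206], [0.072, 0.037, -0.206]], "dr": [[0, -0.01, 0], [0, -0.02, 0], [0.002, -0.03, 0], [0.003, -0.04, 0], [0.005, -0.05, 0], [0.005, -0.065, 0], [0.005, -0.08, -0.001], [0.005, -0.085, -0.0016], [0.005, -0.085, -0.0016], [0.005, -0.085, -0.0016]], "claw": [0, 0.2, 0.6, 0.6, 0.6, 0.6, 0.6, 0.6, 0.6, 0.6]}}

```text
time_s: 12.05
tcp_pos: [0.4781, 0.3294, 0.2593]
eef_rot: [-179.9, -3.1, 12.0]
contact_force: [-0.4, 0.9, -0.1]
gripper_width: 0.0526
gripper_force: 0.0
```

```bash
python3 - <<'E'
from h import *
s=r.get_state(); Rt,p=pose(s); print(s['time_s'],p,s['eef_rot'],s['joints'],s['contact_force'],s['gripper_width'])
setc(R.from_matrix(Rt),p)
want([.4865,.3086,.185],tool(12,3.3))
c=cam('wrist');W=cloud(c)
P=W.reshape(-1,3);n=np.linalg.norm(P[:,:2]-[.4865,.308],axis=1);
Q=P[(n<.04)&(P[:,2]>.11)&(P[:,2]<.18)]
for a in np.arange(.11,.18,.01):
    k=Q[(Q[:,2]>=a)&(Q[:,2]<a+.01)]
    if len(k): print(round(a,2),len(k),np.round(k.min(0),4),np.round(k.max(0),4),np.round(k.mean(0),4))
E
```

```text
12.05 [0.47808386 0.3294119  0.2592899 ] [-179.94930536   -3.12337345   11.95341339] [ 55.30175109   8.73616515 -11.95646812   2.28826242 -67.0166481
  45.80158109] [-0.38890954  0.8779079  -0.05598627] 0.052583003033774736
travel [-0.0003, 0.0443, 0.1487] dr [-0.0001, 0.0005, -0.0001]
0.11 17 [0.4912 0.306  0.1101] [0.4963 0.3153 0.1198] [0.4947 0.3115 0.1158]
0.12 20 [0.4888 0.3049 0.1204] [0.4964 0.3163 0.1291] [0.4946 0.3122 0.1253]
0.13 29 [0.4892 0.3035 0.1309] [0.4969 0.317  0.1399] [0.4949 0.3117 0.1357]
0.14 42 [0.484  0.301  0.1401] [0.497  0.3175 0.15  ] [0.4945 0.3118 0.1463]
0.15 270 [0.4805 0.3012 0.15  ] [0.4966 0.3173 0.1595] [0.4896 0.3097 0.156 ]
```

```bash
python3 - <<'E'
from h import *
q=tool(12,3.3)
want([.4863,.3083,.19],q);want([.4903,.3092,.115],q)
E
```

```text
travel [-0.0002, 0.0448, 0.1387] dr [-0.0001, 0.0005, -0.0001]
travel [-0.0002, 0.0449, 0.289] dr [-0.0001, 0.0005, -0.0001]
```

{"op": "jog_arm", "data": {"travel": [[0, 0.02, 0.04], [0, 0.045, 0.08], [0, 0.045, 0.12], [0, 0.045, 0.16], [0, 0.045, 0.2], [0, 0.045, 0.24], [0, 0.045, 0.28], [0, 0.045, 0.289], [0, 0.045, 0.289], [0, 0.045, 0.289]], "dr": [[0, 0, 0], [0, 0.0005, 0], [0, 0.0005, 0], [0, 0.0005, 0], [0, 0.0005, 0], [0, 0.0005, 0], [0, 0.0005, 0], [0, 0.0005, 0], [0, 0.0005, 0], [0, 0.0005, 0]], "claw": [0.6, 0.6, 0.6, 0.6, 0.6, 0.6, 0.6, 0.6, 0.4, 0.3], "newtons": 40}}

```text
time_s: 13.35
tcp_pos: [0.491, 0.3095, 0.1161]
eef_rot: [-179.9, -3.3, 12.0]
contact_force: [-0.3, 0.5, -0.4]
gripper_width: 0.0378
gripper_force: 0.0
```

{"op": "jog_arm", "data": {"travel": [[0, 0, 0], [0, 0, 0], [0, 0, 0], [0, 0, 0], [0, 0, 0], [0, 0, -0.004], [0, 0, -0.008], [0, 0, -0.012], [0, 0, -0.016], [0, 0, -0.018]], "dr": [[0, 0, 0], [0, 0, 0], [0, 0, 0], [0, 0, 0], [0, 0, 0], [0, 0, 0], [0, 0, 0], [0, 0, 0], [0, 0, 0], [0, 0, 0]], "claw": [0.2, 0, 0, 0, 0, 0, 0, 0, 0, 0], "newtons": 40}}

```text
time_s: 14.6
tcp_pos: [0.4899, 0.3087, 0.1238]
eef_rot: [-180.0, -3.2, 11.9]
contact_force: [1.4, 1.0, -8.5]
gripper_width: 0.0157
gripper_force: 40.0
```

```bash
python3 - <<'E'
from h import *
done([0,.045,.289],[0,.0005,0]); done([0,0,-.018],[0,0,0])
s=r.get_state(); Rt,p=pose(s); print(s['time_s'],p,s['eef_rot'],s['joints'],s['contact_force'],s['moment'],s['gripper_width'],cmd()[1])
# grasp-point arc: g = TCP - 19mm*z ; bat angle b, tool tilt t
q0,p0=cmd(); g0=p0-q0.apply([0,0,.019]); b0=3.3
for b,t in ((6,5),(10,8),(15,11),(20,14),(25,15),(30,15),(34,15),(36.5,15),(37.5,15)):
    Rm=R.from_euler('z',12,degrees=True)*R.from_euler('y',-(b-b0),degrees=True)*R.from_euler('z',-12,degrees=True)
    g=PIV+Rm.apply(g0-PIV); q=tool(12,t); print(b,t,end=' ');want(g+q.apply([0,0,.019]),q)
E
```

```text
14.6 [0.48989699 0.30865532 0.1237541 ] [-179.96190129   -3.22708753   11.9188632 ] [ 52.98670155  14.90791754 -23.21427475   2.75184558 -49.45132793
  47.18836022] [ 1.44777926  1.02401396 -8.4600858 ] [ 0.2293428  -0.3593174   0.06464465] 0.01565428213196185 [0.48991537 0.30904057 0.12396977]
6 5 travel [-0.0062, 0.0, 0.0002] dr [-0.0001, 0.0047, -0.0001]
10 8 travel [-0.0151, 0.0, 0.001] dr [-0.0001, 0.013, -0.0001]
15 11 travel [-0.0266, 0.0001, 0.0029] dr [-0.0001, 0.0214, -0.0001]
20 14 travel [-0.0378, 0.0001, 0.006] dr [-0.0001, 0.0297, -0.0001]
25 15 travel [-0.05, 0.0001, 0.0104] dr [-0.0001, 0.0325, -0.0001]
30 15 travel [-0.0624, 0.0001, 0.016] dr [-0.0001, 0.0325, -0.0001]
34 15 travel [-0.072, 0.0001, 0.0212] dr [-0.0001, 0.0325, -0.0001]
36.5 15 travel [-0.0778, 0.0001, 0.0248] dr [-0.0001, 0.0325, -0.0001]
37.5 15 travel [-0.08, 0.0001, 0.0263] dr [-0.0001, 0.0325, -0.0001]
```

{"op": "jog_arm", "data": {"travel": [[0, 0, -0.002], [-0.0062, 0, -0.0018], [-0.0105, 0, -0.0014], [-0.0151, 0, -0.001], [-0.021, 0, 0], [-0.0266, 0, 0.0009], [-0.032, 0, 0.0024], [-0.0378, 0, 0.004], [-0.0378, 0, 0.004], [-0.0378, 0, 0.004]], "dr": [[0, 0, 0], [0, 0.0047, 0], [0, 0.009, 0], [0, 0.013, 0], [0, 0.017, 0], [0, 0.0214, 0], [0, 0.0255, 0], [0, 0.0297, 0], [0, 0.0297, 0], [0, 0.0297, 0]], "claw": [0, 0, 0, 0, 0, 0, 0, 0, 0, 0]}}

```text
time_s: 15.85
tcp_pos: [0.472, 0.305, 0.1212]
eef_rot: [-180.0, -13.9, 11.9]
contact_force: [3.0, -0.6, -8.4]
gripper_width: 0.0155
gripper_force: 40.0
```

```bash
python3 - <<'E'
from h import *
q0,p0=cmd();p0=p0-q0.apply([0,0,.001]); g0=p0-q0.apply([0,0,.019]); b0=3.3
done([-0.0378,0,.004],[0,.0297,0])
s=r.get_state(); Rt,p=pose(s); print(s['time_s'],p,s['eef_rot'],s['joints'],s['contact_force'],s['moment'],s['gripper_width'],cmd()[1])
for b,t in ((20,14),(25,15),(30,15),(34,15),(36.5,15),(37.5,15)):
    Rm=R.from_euler('z',12,degrees=True)*R.from_euler('y',-(b-b0),degrees=True)*R.from_euler('z',-12,degrees=True)
    g=PIV+Rm.apply(g0-PIV); q=tool(12,t); print(b,t,end=' ');want(g+q.apply([0,0,.019]),q)
    g=g+((PIV-g)/np.linalg.norm(PIV-g))*.0085;  print('   in',end=' ');want(g+q.apply([0,0,.019]),q)
E
```

```text
15.85 [0.47199899 0.30495941 0.12120715] [-179.95519628  -13.94398412   11.92056173] [ 59.09216235   8.42563582 -39.9520453   18.65972111 -33.41538385
  27.94758197] [ 3.03166253 -0.63612387 -8.35742601] [-0.37040579 -0.05856239 -0.05978056] 0.015455944167193213 [0.47156829 0.30515823 0.12088402]
20 14 travel [-0.0006, 0.0001, -0.0] dr [-0.0001, 0.0, -0.0002]
   in travel [0.0012, 0.0, 0.0169] dr [-0.0001, 0.0, -0.0002]
25 15 travel [-0.0136, 0.0001, 0.002] dr [-0.0001, 0.0028, -0.0002]
   in travel [-0.0103, 0.0, 0.0187] dr [-0.0001, 0.0028, -0.0002]
30 15 travel [-0.027, 0.0001, 0.0053] dr [-0.0001, 0.0028, -0.0002]
   in travel [-0.0223, 0.0, 0.0216] dr [-0.0001, 0.0028, -0.0002]
34 15 travel [-0.0375, 0.0001, 0.0087] dr [-0.0001, 0.0028, -0.0002]
   in travel [-0.0316, 0.0001, 0.0246] dr [-0.0001, 0.0028, -0.0002]
36.5 15 travel [-0.0439, 0.0001, 0.0112] dr [-0.0001, 0.0028, -0.0002]
   in travel [-0.0374, 0.0001, 0.0269] dr [-0.0001, 0.0028, -0.0002]
37.5 15 travel [-0.0464, 0.0001, 0.0123] dr [-0.0001, 0.0028, -0.0002]
   in travel [-0.0396, 0.0001, 0.0279] dr [-0.0001, 0.0028, -0.0002]
```

```bash
python3 - <<'E'
from h import *
q0,p0=cmd(); g0=p0-q0.apply([0,0,.019]); b0=20
for b,t in ((25,13),(30,11),(34,9),(36.5,9),(37.5,9)):
    Rm=R.from_euler('z',12,degrees=True)*R.from_euler('y',-(b-b0),degrees=True)*R.from_euler('z',-12,degrees=True)
    g=PIV+Rm.apply(g0-PIV); q=tool(12,t); print(b,t,end=' ');want(g+q.apply([0,0,.019]),q)
    g=g+((PIV-g)/np.linalg.norm(PIV-g))*.0085;  print('   in',end=' ');want(g+q.apply([0,0,.019]),q)
E
```

```text
25 13 travel [-0.0143, 0.0, 0.002] dr [-0.0001, -0.0028, -0.0002]
   in travel [-0.0111, -0.0, 0.0187] dr [-0.0001, -0.0028, -0.0002]
30 11 travel [-0.029, 0.0001, 0.0051] dr [-0.0001, -0.0083, -0.0001]
   in travel [-0.0244, 0.0, 0.0215] dr [-0.0001, -0.0083, -0.0001]
34 9 travel [-0.0409, 0.0001, 0.0084] dr [-0.0001, -0.0139, -0.0001]
   in travel [-0.0351, 0.0, 0.0244] dr [-0.0001, -0.0139, -0.0001]
36.5 9 travel [-0.0473, 0.0001, 0.0109] dr [-0.0001, -0.0139, -0.0001]
   in travel [-0.0408, 0.0, 0.0266] dr [-0.0001, -0.0139, -0.0001]
37.5 9 travel [-0.0498, 0.0001, 0.012] dr [-0.0001, -0.0139, -0.0001]
   in travel [-0.0431, 0.0, 0.0276] dr [-0.0001, -0.0139, -0.0001]
```

{"op": "jog_arm", "data": {"travel": [[-0.007, 0, 0.001], [-0.0143, 0, 0.002], [-0.0216, 0, 0.0035], [-0.029, 0, 0.0051], [-0.035, 0, 0.0067], [-0.0409, 0, 0.0084], [-0.0473, 0, 0.0109], [-0.0485, 0, 0.0114], [-0.0485, 0, 0.0114], [-0.0485, 0, 0.0114]], "dr": [[0, -0.0014, 0], [0, -0.0028, 0], [0, -0.0055, 0], [0, -0.0083, 0], [0, -0.011, 0], [0, -0.0139, 0], [0, -0.0139, 0], [0, -0.0139, 0], [0, -0.0139, 0], [0, -0.0139, 0]], "claw": [0, 0, 0, 0, 0, 0, 0, 0, 0, 0]}}

```text
time_s: 17.1
tcp_pos: [0.4503, 0.3004, 0.1096]
eef_rot: [-180.0, -8.9, 11.9]
contact_force: [4.3, -1.1, -7.6]
gripper_width: 0.0157
gripper_force: 40.0
```

```bash
python3 - <<'E'
from h import *
done([-0.0485,0,.0114],[0,-.0139,0])
s=r.get_state(); Rt,p=pose(s); print(s['time_s'],p,s['eef_rot'],s['joints'],s['contact_force'],s['moment'],s['gripper_width'],cmd()[1])
E
```

```text
17.1 [0.45026629 0.30040016 0.10962915] [-179.9518374    -8.94509755   11.917922  ] [ 59.02222047   9.70710424 -36.21722202  10.51416992 -38.39643602
  34.97346357] [ 4.32157936 -1.13641954 -7.61300775] [-0.60346957 -0.57990166 -0.12331232] 0.01570780308741278 [0.44989512 0.30057907 0.10948853]
```

{"op": "jog_arm", "data": {"travel": [[0.0022, 0, 0.0052], [0.0043, 0, 0.0105], [0.006, 0, 0.014], [0.006, 0, 0.014], [0.006, 0, 0.014], [0.006, 0, 0.014], [0.006, 0, 0.014], [0.006, 0, 0.014], [0.006, 0, 0.014], [0.006, 0, 0.014]], "dr": [[0, 0, 0], [0, 0, 0], [0, 0, 0], [0, 0, 0], [0, 0, 0], [0, 0, 0], [0, 0, 0], [0, 0, 0], [0, 0, 0], [0, 0, 0]], "claw": [0, 0, 0, 0, 0, 0.6, 0.6, 0.6, 0.6, 0.6]}}

```text
time_s: 18.35
tcp_pos: [0.4543, 0.3014, 0.1033]
eef_rot: [-179.9, -9.0, 11.9]
contact_force: [-0.4, 0.2, -0.3]
gripper_width: 0.0517
gripper_force: 0.0
```

{"op": "jog_arm", "data": {"travel": [[0, 0, 0], [0, 0, -0.04], [0, 0, -0.08], [0, 0, -0.12], [0, 0, -0.16], [0, 0, -0.2], [0, 0, -0.24], [0, 0, -0.28], [0, 0, -0.28], [0, 0, -0.28]], "dr": [[0, 0, 0], [0, 0, 0], [0, 0, 0], [0, 0, 0], [0, 0, 0], [0, 0, 0], [0, 0, 0], [0, 0, 0], [0, 0, 0], [0, 0, 0]], "claw": [0.6, 0.6, 0.6, 0.6, 0.6, 0.6, 0.6, 0.6, 0.6, 0.6]}}

```text
time_s: 19.6
tcp_pos: [0.4326, 0.2964, 0.2408]
eef_rot: [-180.0, -8.9, 11.9]
contact_force: [0.2, -0.5, 0.2]
gripper_width: 0.0523
gripper_force: 0.0
```

```bash
python3 - <<'E'
from h import *
done([.006,0,.014],[0,0,0]); done([0,0,-.28],[0,0,0])
s=r.get_state(); print(s['time_s'],s['tcp_pos'],s['eef_rot'],s['contact_force'],cmd()[1])
c=cam('wrist'); W=cloud(c); save(c,'w3.png')
w=cv2.resize(c['pixels'],(420,315))
c=cam('side');z=cv2.resize(c['pixels'][130:230,185:300],(380,330),interpolation=3)
im=np.zeros((330,800,3),np.uint8); im[:315,:420]=w; im[:,420:]=z
cv2.imwrite('pics/s3.png',im[:,:,::-1])
P=W.reshape(-1,3)
Rz=R.from_euler('z',-12,degrees=True); L=Rz.apply(P-PIV)
k=L[(abs(L[:,1])<.03)&(abs(L[:,0])<.09)]
h=k[:,2]+.065-(k[:,0]*np.tan(np.radians(19.9))+.0757)
m=k[h>.045]; m=m[m[:,2]<.12]; print('bat pts rel pivot',len(m),m.mean(0),m.min(0),m.max(0)); print('expected tip x',-.095*np.sin(np.radians(36.5)),'z',.095*np.cos(np.radians(36.5)))
# next: above unit
want([.595,.0185,.25],tool(13))
E
```

```text
19.6 [0.43258163 0.296407   0.2407936 ] [-179.9551478    -8.92447448   11.91900204] [ 0.23516637 -0.45516374  0.16282458] [0.43248302 0.29677288 0.24132301]
bat pts rel pivot 559 [-0.0408886  -0.00010798  0.06878779] [-0.05572145 -0.00842844  0.04681092] [-0.02473018  0.0080284   0.08021421]
expected tip x -0.05650816474137742 z 0.07636640175863564
travel [0.203, 0.6118, 0.014] dr [0.0001, -0.025, -0.0029]
```

View pics/s3.png

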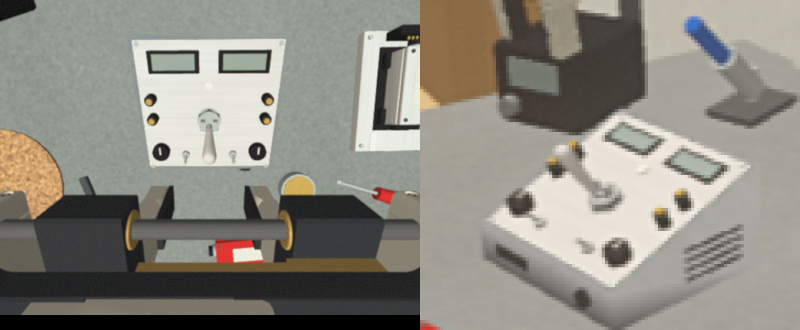

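The bat now leans to the front edge, wrist view about (208,140), and its tip is where it should be when locked off. Next, a close look above the unit in the fixture.

{"op": "jog_arm", "data": {"travel": [[0.02, 0.06, 0], [0.05, 0.15, 0.003], [0.08, 0.24, 0.005], [0.11, 0.33, 0.007], [0.14, 0.42, 0.009], [0.17, 0.51, 0.011], [0.19, 0.57, 0.013], [0.203, 0.612, 0.014], [0.203, 0.612, 0.014], [0.203, 0.612, 0.014]], "dr": [[0, -0.002, 0], [0, -0.006, 0], [0, -0.01, -0.001], [0, -0.014, -0.001], [0, -0.018, -0.002], [0, -0.022, -0.002], [0, -0.025, -0.003], [0, -0.025, -0.003], [0, -0.025, -0.003], [0, -0.025, -0.003]], "claw": [1, 1, 1, 1, 1, 1, 1, 1, 1, 1]}}

```text
time_s: 20.95
tcp_pos: [0.5949, 0.0183, 0.2493]
eef_rot: [180.0, 0.1, 13.0]
contact_force: [0.4, 0.9, -0.0]
gripper_width: 0.0879
gripper_force: 0.0
```

```bash
python3 - <<'E'
from h import *
done([.203,.612,.014],[0,-.025,-.003])
s=r.get_state(); print(s['time_s'],s['tcp_pos'],s['eef_rot'],s['contact_force'],cmd()[1])
c=cam('wrist'); W=cloud(c); cv2.imwrite('pics/u1.png',cv2.resize(c['pixels'][0:330,80:480],(800,600))[:,:,::-1])
P=W.reshape(-1,3);P=P[(abs(P[:,0]-.6)<.12)&(abs(P[:,1]-.018)<.08)]
Q=P[(P[:,2]>.058)&(P[:,2]<.07)];print(len(Q),Q.mean(0))
m=(W[:,:,2]>.058)&(W[:,:,2]<.07)&(abs(W[:,:,0]-.6)<.12)&(abs(W[:,:,1]-.018)<.08)
n,l,st,_=cv2.connectedComponentsWithStats(m.astype(np.uint8)); i=1+np.argmax(st[1:,4]); Q=W[l==i]
print(cv2.minAreaRect((Q[:,:2]*1000).astype(np.float32)),np.median(Q[:,2]),st[i])
for d in r.regions_of('unit','wrist')[:2]:
    Q=W[d['pixels']]; Q=Q[abs(Q[:,2]-.064)<.004]; print(d['conf'],d['extent'],cv2.minAreaRect((Q[:,:2]*1000).astype(np.float32)) if len(Q) else '')
E
```

```text
20.95 [0.59494961 0.01831486 0.2493414 ] [1.79974756e+02 1.02518303e-01 1.29878739e+01] [ 0.42096315  0.90059049 -0.01337605] [0.59502482 0.01839886 0.25000169]
4334 [0.6030393  0.01983638 0.06380201]
((600.071044921875, 19.145793914794922), (109.18211364746094, 52.0993537902832), 12.814496994018555) 0.06382194823824688 [ 256  131   48   95 4334]
0.56 [256.8, 117.8, 304.1, 227.2] ((600.071044921875, 19.145793914794922), (109.18211364746094, 52.0993537902832), 12.814496994018555)
```

View pics/u1.png

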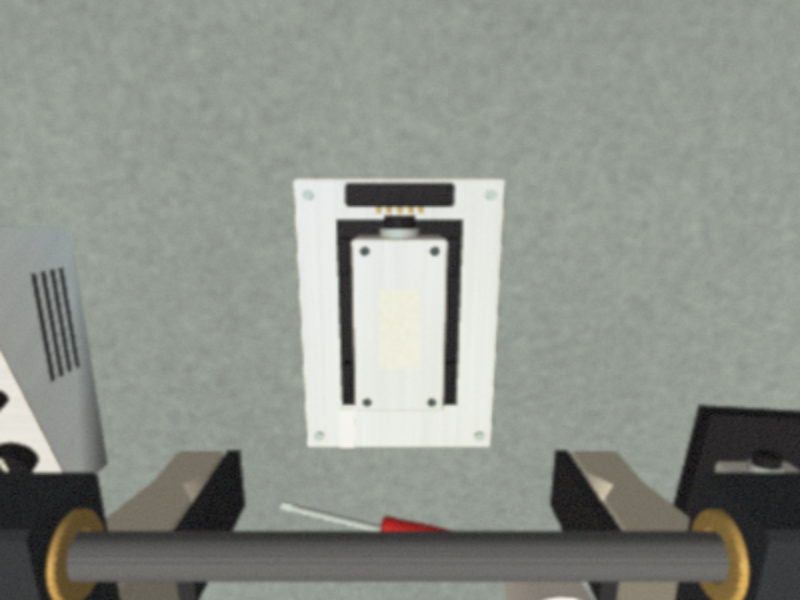

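This is the aluminium unit in the black nest at (400,320) in the enlarged crop: bare lid, round connector towards the +x contact block, neither orange nor red. Its centre is (0.600, 0.019), yaw 12.8°, top at 0.064. That fits, so I'm going down for the grip.

```bash
python3 - <<'E'
from h import *
want([.600,.0192,.036],tool(12.8))
E
```

```text
travel [0.0101, 0.0004, 0.428] dr [0.0001, 0.0, 0.0006]
```

{"op": "jog_arm", "data": {"travel": [[0.01, 0, 0.05], [0.01, 0, 0.12], [0.01, 0, 0.19], [0.01, 0, 0.26], [0.01, 0, 0.32], [0.01, 0, 0.37], [0.01, 0, 0.4], [0.01, 0, 0.42], [0.01, 0, 0.428], [0.01, 0, 0.428]], "dr": [[0, 0, 0], [0, 0, 0.0006], [0, 0, 0.0006], [0, 0, 0.0006], [0, 0, 0.0006], [0, 0, 0.0006], [0, 0, 0.0006], [0, 0, 0.0006], [0, 0, 0.0006], [0, 0, 0.0006]], "claw": [1, 1, 1, 1, 1, 1, 1, 1, 1, 1], "newtons": 30}}

```text
time_s: 22.3
tcp_pos: [0.6003, 0.0193, 0.0365]
eef_rot: [180.0, 0.0, 12.8]
contact_force: [-0.1, -0.4, -0.2]
gripper_width: 0.0876
gripper_force: 0.0
```

{"op": "jog_arm", "data": {"travel": [[0, 0, 0], [0, 0, 0], [0, 0, 0], [0, 0, 0], [0, 0, 0], [0, 0, 0], [0, 0, 0], [0, 0, 0], [0, 0, 0], [0, 0, 0]], "dr": [[0, 0, 0], [0, 0, 0], [0, 0, 0], [0, 0, 0], [0, 0, 0], [0, 0, 0], [0, 0, 0], [0, 0, 0], [0, 0, 0], [0, 0, 0]], "claw": [0.4, 0.4, 0.4, 0.4, 0.4, 0.4, 0.4, 0.4, 0.4, 0.4], "newtons": 30}}

```text
time_s: 23.55
tcp_pos: [0.6001, 0.0191, 0.0362]
eef_rot: [180.0, 0.0, 12.8]
contact_force: [-1.1, -2.1, 3.3]
gripper_width: 0.0518
gripper_force: 30.0
```

{"op": "jog_arm", "data": {"travel": [[0, 0, -0.01], [0, 0, -0.03], [0, 0, -0.06], [0, 0, -0.1], [0, 0, -0.14], [0, 0, -0.18], [0, 0, -0.22], [0, 0, -0.24], [0, 0, -0.24], [0, 0, -0.24]], "dr": [[0, 0, 0], [0, 0, 0], [0, 0, 0], [0, 0, 0], [0, 0, 0], [0, 0, 0], [0, 0, 0], [0, 0, 0], [0, 0, 0], [0, 0, 0]], "claw": [0.4, 0.4, 0.4, 0.4, 0.4, 0.4, 0.4, 0.4, 0.4, 0.4]}}

```text
time_s: 24.8
tcp_pos: [0.5995, 0.0192, 0.1554]
eef_rot: [180.0, 0.1, 12.8]
contact_force: [-0.6, -0.0, -3.7]
gripper_width: 0.0515
gripper_force: 30.0
```

```bash
python3 - <<'E'
from h import *
done([.01,0,.428],[0,0,.0006]); done([0,0,-.24],[0,0,0])
s=r.get_state(); print(s['time_s'],s['tcp_pos'],s['eef_rot'],s['contact_force'],s['gripper_width'],s['gripper_force'],cmd()[1])
c=cam('top');W=cloud(c)
# tray rim rect & passed unit
def rect(zlo,zhi,n):
    P=W[165:250,355:450].reshape(-1,3); P=P[(P[:,2]>zlo)&(P[:,2]<zhi)]; print(n,cv2.minAreaRect((P[:,:2]*1000).astype(np.float32)))
rect(.0145,.03,'tray'); rect(.036,.05,'passed')
c=cam('side');W=cloud(c)
P=W[270:400,310:470].reshape(-1,3)
for lo,hi in((.036,.05),(.0145,.024)):
  Q=P[(P[:,2]>lo)&(P[:,2]<hi)];print(len(Q),cv2.minAreaRect((Q[:,:2]*1000).astype(np.float32)))
E
```

```text
24.8 [0.59953786 0.01923398 0.15537469] [1.79983371e+02 1.02074352e-01 1.27868139e+01] [-0.64225791 -0.03163963 -3.74474284] 0.051547992483593826 29.999333918094635 [0.59989462 0.01946895 0.15600094]
tray ((495.40472412109375, -316.4440612792969), (190.7979736328125, 201.67491149902344), 9.105688095092773)
passed ((485.1083679199219, -266.71124267578125), (110.77857208251953, 53.1990852355957), 12.548151969909668)
1692 ((421.36181640625, -307.7190246582031), (257.9803161621094, 172.6303253173828), 54.761695861816406)
1421 ((538.8353271484375, -326.671875), (264.50531005859375, 486.8211669921875), 74.71385955810547)
```

```bash
python3 - <<'E'
from h import *
q=tool(9.1)
for z in (.156,.05,.0152): want([.502,-.3559,z],q)
E
```

```text
travel [-0.3574, 0.6886, 0.0005] dr [0.0001, 0.0, 0.0103]
travel [-0.3574, 0.6885, 0.2125] dr [0.0001, 0.0, 0.0103]
travel [-0.3574, 0.6884, 0.2821] dr [0.0001, 0.0, 0.0103]
```

{"op": "jog_arm", "data": {"travel": [[-0.03, 0.05, 0], [-0.07, 0.14, 0], [-0.12, 0.23, 0], [-0.16, 0.32, 0], [-0.21, 0.41, 0], [-0.26, 0.5, 0], [-0.3, 0.58, 0], [-0.34, 0.65, 0], [-0.357, 0.688, 0], [-0.357, 0.688, 0]], "dr": [[0, 0, 0.001], [0, 0, 0.002], [0, 0, 0.003], [0, 0, 0.004], [0, 0, 0.005], [0, 0, 0.006], [0, 0, 0.008], [0, 0, 0.009], [0, 0, 0.0103], [0, 0, 0.0103]], "claw": [0.4, 0.4, 0.4, 0.4, 0.4, 0.4, 0.4, 0.4, 0.4, 0.4]}}

```text
time_s: 26.15
tcp_pos: [0.5016, -0.3568, 0.1555]
eef_rot: [-180.0, 0.1, 9.0]
contact_force: [-0.8, 0.2, -3.5]
gripper_width: 0.0521
gripper_force: 30.0
```

```bash
python3 - <<'E'
from h import *
done([-.357,.688,0],[0,0,.0103])
s=r.get_state(); print(s['time_s'],s['tcp_pos'],s['eef_rot'],s['contact_force'],s['gripper_width'],s['gripper_force'],cmd()[1],s['joints'])
c=cam('side');z=c['pixels'][220:400,280:480];w=cam('wrist')['pixels']
im=np.zeros((360,800,3),np.uint8); im[:,:400]=cv2.resize(z,(400,360)); im[:300,400:]=cv2.resize(w,(400,300))
cv2.imwrite('pics/t1.png',im[:,:,::-1])
want([.502,-.3559,.0152],tool(9.1))
E
```

```text
26.15 [ 0.50162047 -0.35675337  0.15554895] [-1.79998118e+02  9.50156780e-02  8.95942379e+00] [-0.75756526  0.24262635 -3.52678706] 0.0521178264601723 29.999244958162308 [ 0.50214623 -0.35555565  0.1562313 ] [-1.72391931e+01  1.81051123e+01 -1.26626246e+01  4.68118130e-02
 -5.93183572e+01  1.16174699e+02]
travel [-0.0004, 0.0005, 0.2821] dr [0.0001, 0.0, 0.0]
```

View pics/t1.png

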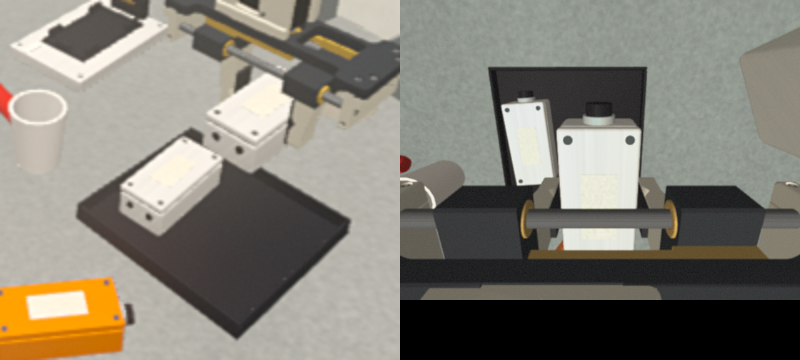

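The nest at side (90,40) is empty. The unit hangs level, lid up, over the free half of the tray, clear of the passed unit at side (170,185). I'm lowering it.

{"op": "jog_arm", "data": {"travel": [[0, 0, 0.03], [0, 0, 0.07], [0, 0, 0.11], [0, 0, 0.15], [0, 0, 0.19], [0, 0, 0.22], [0, 0, 0.25], [0, 0, 0.265], [0, 0, 0.275], [0, 0, 0.279]], "dr": [[0, 0, 0], [0, 0, 0], [0, 0, 0], [0, 0, 0], [0, 0, 0], [0, 0, 0], [0, 0, 0], [0, 0, 0], [0, 0, 0], [0, 0, 0]], "claw": [0.4, 0.4, 0.4, 0.4, 0.4, 0.4, 0.4, 0.4, 0.4, 0.4]}}

```text
time_s: 27.5
tcp_pos: [0.5023, -0.3559, 0.0169]
eef_rot: [180.0, 0.0, 9.1]
contact_force: [0.3, -0.6, -2.6]
gripper_width: 0.0519
gripper_force: 30.0
```

{"op": "jog_arm", "data": {"travel": [[0, 0, 0], [0, 0, 0.001], [0, 0, 0.002], [0, 0, 0.003], [0, 0, 0.003], [0, 0, 0.003], [0, 0, 0.003], [0, 0, 0.003], [0, 0, 0.003], [0, 0, 0.003]], "dr": [[0, 0, 0], [0, 0, 0], [0, 0, 0], [0, 0, 0], [0, 0, 0], [0, 0, 0], [0, 0, 0], [0, 0, 0], [0, 0, 0], [0, 0, 0]], "claw": [0.4, 0.4, 0.4, 0.4, 0.4, 0.4, 0.4, 0.4, 0.4, 0.4]}}

```text
time_s: 28.75
tcp_pos: [0.5021, -0.3558, 0.0154]
eef_rot: [180.0, 0.0, 9.1]
contact_force: [1.0, -0.2, -3.3]
gripper_width: 0.0517
gripper_force: 30.0
```

Not on the floor yet (still about -3.5 N), so a little further down.

{"op": "jog_arm", "data": {"travel": [[0, 0, 0.001], [0, 0, 0.002], [0, 0, 0.003], [0, 0, 0.003], [0, 0, 0.003], [0, 0, 0.003], [0, 0, 0.003], [0, 0, 0.003], [0, 0, 0.003], [0, 0, 0.003]], "dr": [[0, 0, 0], [0, 0, 0], [0, 0, 0], [0, 0, 0], [0, 0, 0], [0, 0, 0], [0, 0, 0], [0, 0, 0], [0, 0, 0], [0, 0, 0]], "claw": [0.4, 0.4, 0.4, 0.4, 0.4, 0.4, 0.4, 0.4, 0.4, 0.4]}}

```text
time_s: 30.0
tcp_pos: [0.5021, -0.3558, 0.0142]
eef_rot: [180.0, 0.0, 9.1]
contact_force: [-3.2, 2.7, 5.6]
gripper_width: 0.0516
gripper_force: 30.0
```

{"op": "jog_arm", "data": {"travel": [[0, 0, 0], [0, 0, 0], [0, 0, 0], [0, 0, 0], [0, 0, -0.01], [0, 0, -0.04], [0, 0, -0.09], [0, 0, -0.15], [0, 0, -0.21], [0, 0, -0.27]], "dr": [[0, 0, 0], [0, 0, 0], [0, 0, 0], [0, 0, 0], [0, 0, 0], [0, 0, 0], [0, 0, 0], [0, 0, 0], [0, 0, 0], [0, 0, 0]], "claw": [0.68, 0.68, 0.68, 0.68, 0.68, 0.68, 0.68, 0.68, 0.68, 0.68]}}

```text
time_s: 31.25
tcp_pos: [0.5023, -0.3558, 0.1513]
eef_rot: [179.9, -0.0, 9.1]
contact_force: [0.6, -0.4, 0.5]
gripper_width: 0.0595
gripper_force: 0.0
```

{"op": "jog_arm", "data": {"travel": [[0, 0, -0.1], [0, 0, -0.2], [-0.05, 0, -0.25], [-0.1, 0, -0.25], [-0.15, 0, -0.25], [-0.2, 0, -0.25], [-0.2, 0, -0.25], [-0.2, 0, -0.25], [-0.2, 0, -0.25], [-0.2, 0, -0.25]], "dr": [[0, 0, 0], [0, 0, 0], [0, 0, 0], [0, 0, 0], [0, 0, 0], [0, 0, 0], [0, 0, 0], [0, 0, 0], [0, 0, 0], [0, 0, 0]], "claw": [0.68, 0.68, 0.68, 0.68, 0.68, 0.68, 0.68, 0.68, 0.68, 0.68]}}

```text
time_s: 32.5
tcp_pos: [0.4039, -0.3713, 0.2736]
eef_rot: [180.0, 0.1, 9.1]
contact_force: [0.2, 0.2, 0.7]
gripper_width: 0.0597
gripper_force: 0.0
```

```bash
python3 - <<'E'
from h import *
s=r.get_state(); print(s['time_s'],s['tcp_pos'],s['contact_force'],s['gripper_width'])
c=cam('side'); save(c,'f.png'); W=cloud(c)
P=W[200:400,300:470].reshape(-1,3); T=R.from_euler('z',-9.1,degrees=True).apply(P-[.4954,-.3164,0])
Q=P[(abs(T[:,0])<.09)&(abs(T[:,1])<.09)&(P[:,2]>.037)&(P[:,2]<.048)]; t=R.from_euler('z',-9.1,degrees=True).apply(Q-[.4954,-.3164,0])
for n,k in(('new',t[:,1]<.005),('old',t[:,1]>.005)): print(n,k.sum(),cv2.minAreaRect((Q[k,:2]*1000).astype(np.float32)),Q[k,2].mean(),Q[k,2].std())
P=W[140:210,200:290].reshape(-1,3); L=R.from_euler('z',-12,degrees=True).apply(P-PIV)
k=L[(abs(L[:,1])<.03)&(L[:,2]>.06)&(abs(L[:,0])<.09)];print('bat',len(k),k.mean(0),k.min(0),k.max(0))
E
```

```text
32.5 [ 0.40387474 -0.37130882  0.27357779] [0.23534498 0.15450295 0.7328166 ] 0.059661928916479555
new 1178 ((502.08343505859375, -357.56988525390625), (112.82276916503906, 52.415977478027344), 9.324630737304688) 0.042022514704460716 0.001307895778107643
old 953 ((487.5674133300781, -268.7923889160156), (112.55413055419922, 52.74116516113281), 12.934556007385254) 0.04191507649896861 0.0013270940849055132
bat 39 [-0.04841972 -0.00727301  0.07022797] [-0.05892621 -0.01185048  0.06010415] [-0.03436601 -0.00030046  0.07889194]
```

View pics/f.png

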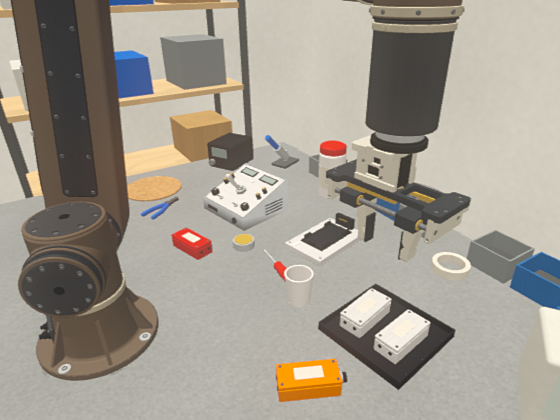

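Both units lie flat in the tray, at (365,310) and (403,335). The nest is empty, the bat is off at (233,183), and the screwdriver, pot and tin have not moved. The gripper touches nothing, so I'm handing in.

```bash
python3 -c "
from plant import r
print(r.close_job())"
```

```text
the job is handed in; nothing more can be done
None
```

The supply is switched off at the bat, locked at the front edge on the second try after the tool slipped off once, and the unit then went flat, lid up, into the tray beside the passed unit; nothing else looked moved, and I handed the job in after about 33 s (no verdict shown).

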